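# Load a control board into a spring board holder

### The job

Take the steel bar that lies across the spring board holder and lay it flat on the bare worktop. Then lift the welder's control board off its sloping rest and load it, heat sink up, into the holder: push its low edge into one sprung jaw, lower the other edge past the second jaw, and let the springs centre it so that both jaws hold it level, square and central. Drop neither piece and leave the spool, the tin and the pine offcut where they stand.

Things in the scene. Friction and masses are not known exactly. Their poses are not given: they have to be found in the camera images.
- holder: Spring board holder, fixed: aluminium base 224 x 56 mm, blue end blocks (48 mm high, outer faces 110 mm from the centre along x), two mirrored black jaws on steel rods, each 50 mm wide (y), grooves facing each other. Origin: centre of its underside; x along the rods from near jaw to far jaw, z up. Jaws at rest: back walls of the grooves 102 mm apart, lip tips 86 mm apart.
- holder_seat (a point): Point midway between the jaws at ledge height, 52 mm above the worktop; axes as the holder. The board's origin belongs here. Level, the 110 mm board does not fit in from above: its edge, inside one groove, must push that jaw out at least 16 mm (it goes 21) before the other edge can pass the other lip.
- near_groove (a point): Where ledge and back wall of the near jaw's groove meet, mid-width (at rest 51 mm from the middle, on the holder's -x side); moves with the jaw. The level ledge reaches 16 mm from the wall. The upper lip overhangs 8 mm; its underside is 5.5 mm above the ledge at the wall, flaring to 12 mm at the tip, so the board enters tilted up to 35 degrees. Flat jaw top 17 mm above the ledge.
- far_groove (a point): The same point on the far jaw, at the holder's +x side.
- jaw_near (a joint): Outward slide of the near jaw (towards the holder's -x), 0 at rest to 0.021 m at the stop. Its spring pushes inward with 2 N at rest plus 0.25 N per mm (7 N at the stop); damping 25 N s/m. Both jaws read 0.004 when the board is centred.
- jaw_far (a joint): The same for the far jaw, outward towards the holder's +x.
- board: Green control board, 0.18 kg: plate 110 (x) x 70 (y) x 4 mm; its short edges at x = -55 and +55 go into the jaws. Origin: centre of the plate's underside, z towards the parts. Aluminium heat sink in the middle, 46 (x) x 28 mm (y), 4 to 36 mm above the underside, to grip; plate bare beside it. Other parts, up to 18 mm high, only at |x| = 30 to 42 mm. Starts on the rest, tilted 28 degrees, -x edge low.
- rest: Grey sheet-metal sloping rest, fixed, base 110 x 70 mm. Origin: centre of its underside; x level, along the slope, uphill. Its 104 x 60 mm slope rises at 28 degrees towards +x and carries the board's underside centre 60 mm above the worktop; a toe 5 mm high stops the board's low edge.
- steel_bar: Dark flat steel bar 27 mm (x) x 120 mm (y) x 6 mm (z), about 0.16 kg. Origin: centre of its underside. Lies loose across the tops of the two jaws, underside 69 mm above the worktop.
- spool: Bystander: spool of copper welding wire with black flanges, 102 mm across, 53 mm high, origin at the centre of its underside.
- tin: Bystander: round white tin with blue lid, 66 mm across, 30 mm high, origin at the centre of its underside.
- offcut: Bystander: pine offcut, 38 (x) x 110 (y) x 51 (z) mm, origin at the centre of its underside. The worktop within 0.70 m of the robot axis and 30 degrees either side of straight ahead holds only the things listed here.
There are look-alikes about, which are no part of the job. Leave any pink look-alike of the holder alone.

How it is judged (in metres and radians):
On the way, in this order (a step that is already met when the one before it is completed fails the run):
1. the steel bar lies flat on the worktop, released (height (world z) of steel_bar below 0.006 m and angle between steel_bar's own z axis and vertical below 0.06 rad and linear speed of steel_bar below 0.02 m/s and contact force between the fingers and steel_bar below 0.1 N), for 0.2 s.
2. the board has pushed one jaw back by more than 13 mm (contact force between board and holder above 1 N and value of joint any of jaw_near, jaw_far above 0.013 m).
At the end, for the whole second after the job is handed in: Board at rest in both grooves, heat sink up, origin within 3 mm of the seat point along the holder, 10 mm across, 2.5 mm in height; level and square within 0.05 rad; both jaws pressed out 2 to 6.5 mm; the bar flat and still on the worktop (underside below 6 mm) (x of board in the frame of holder_seat between -0.003 and 0.003 m and y of board in the frame of holder_seat between -0.01 and 0.01 m and z of board in the frame of holder_seat between -0.0025 and 0.003 m and angle between board's own z axis and vertical below 0.05 rad and angle between the x axis of board and the x axis of holder, either way round below 0.05 rad and linear speed of each of board, steel_bar below 0.02 m/s and value of joint jaw_near between 0.002 and 0.0065 m and value of joint jaw_far between 0.002 and 0.0065 m and height (world z) of steel_bar below 0.006 m and angle between steel_bar's own z axis and vertical below 0.06 rad); the robot touches nothing.
It fails at once if the wire spool is knocked or moved by more than 20 mm (distance of spool from where it was at the start of the episode above 0.02 m).
It fails at once if the blue-lidded tin is knocked or moved by more than 20 mm (distance of tin from where it was at the start of the episode above 0.02 m).
It fails at once if the pine offcut is knocked or moved by more than 20 mm (distance of offcut from where it was at the start of the episode above 0.02 m).
It fails at once if the steel bar is dropped or falls (faster than 0.9 m/s with no finger on it) (linear speed of steel_bar above 0.9 m/s and contact force between the fingers and steel_bar below 0.1 N).
It fails at once if the board is dropped or falls (faster than 0.9 m/s with no finger on it) (linear speed of board above 0.9 m/s and contact force between the fingers and board below 0.1 N).
It also fails if it takes over 61 s, if anything falls off the work surface, if the arm or the gripper's body presses on something with over 40 N, if the wrist force passes 120 N, or if a joint passes its speed limit or range.

### The arm

A 6-joint arm with a two-finger parallel gripper is mounted at the origin on a cart in front of the work surface, level with it; the furniture and walls round the work are solid. World frame = base frame: x ahead of the robot, y to its left, z up, the work surface at z = 0. Lengths are in mm, angles in rad, forces in N, time in s.
With the tool pointing down it reaches from about 325 to 775 mm from the base axis. Payload 9.3 kg.
Tool frame: the origin (TCP) lies midway between the tips of the shut fingers; the grasp point (between the pads) lies 19 mm behind it (robot.tcp_to_grasp is the z of the grasp point in the tool frame, in mm); z points along the fingers, y is the line along which they close (so a half turn about z gives the same grasp; the last joint's range is limited). The gripper opens to 85 mm and grips with 20 to 120 N. Pads are 22 mm wide; open, the fingers measure 114 mm over their backs; the gripper's body (76 mm by 85 mm) begins 54 mm behind the grasp point. The pads swing forward as they close: fully open they stand 13 mm farther back than shut.
Start: joints at [1.044, 0.259, 0.021, 1.334, 0, 1.418], TCP at [200.837, 512.017, 231.279] pointing down, gripper open.
Joint ranges: [-3.04, 3.04], [-0.91, 1.82], [-1.04, 1.36], [-1.92, 1.95], [-1.52, 1.45], [-3.14, 3.14]. Speed limits (rad/s): [2.22, 2.22, 2.79, 3.14, 3.14, 3.14].

### API

Orientations are given as a 3x3 rotation matrix whose columns are the frame's x, y, z axes.
In Python, from workcell import robot, snapshot gives the robot as it stands.
- The arm moves only by the tool send_rows, never from a script. Its argument "plan" is a list of rows, each an object of numbers: "x", "y", "z": the shift along the tool's x, y, z in units of 60 cm (1.0 is 60 cm); "rx", "ry", "rz": the turn, a rotation vector about the tool's x, y, z in units of 360 degrees (1.0 is 360 degrees); "jaw": the opening, from -1 (shut) to 1 (fully open). A call has 1 to 10 rows; each row shifts and turns the commanded pose from where the row before left it, along the tool's axes as they then stand; what a row does not reach is not made up. A row lasts 1/12 s, in which the tool goes at most 41.7 mm and 7.16 degrees, less where a joint would pass 70% of its speed; a pose out of reach is approached as far as the arm can. A call with a number of a shift or a turn outside -1 to 1 is refused whole. A call with a gripper value outside its range is refused whole. The fingers move at their own pace and stop on an object; "force" is the grip in N (left out, the last holds). Time passes only in rows, so rows that do not move let the fingers close. It gives the time, the measured TCP pose, the force, the opening and the grip force at its end, in the units of the state.
- robot.sense(): the state, without advancing time (a new reading comes with each control period).
- snapshot(name): name is "scene" or "top" or "wrist"; returns a dict with "pixels" (420x560x3 uint8, blue, green, red), "z_map" (420x560 float32, mm along the optical axis (not along the pixel's ray), 0 where there is no reading), "K" (3x3 intrinsics, pixels), "extrinsics" (4x4, takes a point from camera to world coordinates); the wrist camera has in their place "T_tool_cam" (4x4, takes a point from camera to tool coordinates, whose origin is the TCP and whose axes are the flange's). Camera axes: x right, y down, z forward; pixel columns grow to the right and rows downward; lengths in mm; the calibration is good to about 2 mm. A picture is of the moment at which its call begins: read the wrist's pose just before it.
- robot.sign_off(): hands the job in; it is judged then, once.
The state is a dict: "clock": time; "joints": joint angles; "qd": joint speeds; "joint_torque": joint torques, N m; "ee_pos": TCP position; "eef_rot": TCP orientation; "ft_force": force on the tool from outside, world axes, zero at the start; "torque": the same for the moment, N m; "gripper_width": opening from 0.0 (shut) to 1.0 (fully open); "finger_force": force on a finger pad.
Only numpy, scipy, OpenCV 4.12 (cv2) and the standard library are available. Lean on these libraries where they do the work, as an engineer would, in place of code of your own. Each camera call takes 0.05 s, during which the arm holds its last target. There are 200 camera calls.

## Working session

There is one attempt and no reset: what is moved stays moved. The work goes in short steps, Python scripts to look and compute and a tool call to move; the robot and the scene stay as the last step left them, time stands still between calls to the robot, and variables do not carry over. Pictures are saved under pics/ and viewed, at most 10 in all, crops included, and the job is handed in when it is done.

Besides the shell and the picture viewer there is one more tool, called after ">>>" as a command line: name --argument value ..., lists and objects as JSON in quotes. send_rows: Moves the arm, as the interface text tells. Its arguments: {"type":"object","properties":{"plan":{"type":"array","items":{"type":"object","properties":{"x":{"type":"number"},"y":{"type":"number"},"z":{"type":"number"},"rx":{"type":"number"},"ry":{"type":"number"},"rz":{"type":"number"},"jaw":{"type":"number"}}}},"force":{"type":"number"}},"required":["plan"]}

```bash
mkdir -p pics; ls
cat > h.py <<'E'
import numpy as np,cv2
from workcell import robot,snapshot
def cloud(n):
    s=robot.sense(); d=snapshot(n); z=d["z_map"].astype(float); K=np.array(d["K"])
    v,u=np.mgrid[0:z.shape[0],0:z.shape[1]]
    P=np.stack([(u-K[0,2])*z/K[0,0],(v-K[1,2])*z/K[1,1],z,np.ones_like(z)],-1)
    if "extrinsics" in d: T=np.array(d["extrinsics"])
    else:
        T=np.eye(4);T[:3,:3]=s["eef_rot"];T[:3,3]=s["ee_pos"];T=T@np.array(d["T_tool_cam"])
    W=(P@T.T)[...,:3]; W[z==0]=np.nan
    return d["pixels"],W,T
E
python3 - <<'E'
from h import *
a,W,T=cloud("scene");b,W2,T2=cloud("top")
np.savez("s0.npz",a=a,W=W,b=b,W2=W2)
cv2.imwrite("pics/scene.png",a);cv2.imwrite("pics/top.png",b)
print(T,T2,robot.sense())
E
```

```text
pics
[[ 8.84575429e-01 -2.73598086e-01  3.77717352e-01  1.60257314e+02]
 [-4.66369804e-01 -5.10108230e-01  7.22695509e-01 -8.73980373e+02]
 [-5.05137867e-03 -8.15434658e-01 -5.78827092e-01  7.72317654e+02]
 [ 0.00000000e+00  0.00000000e+00  0.00000000e+00  1.00000000e+00]] [[-6.07732590e-03 -9.92817227e-01  1.19486483e-01  4.74350231e+02]
 [-9.99717612e-01  8.77726412e-03  2.20829102e-02 -1.44537687e+01]
 [-2.29730581e-02 -1.19318537e-01 -9.92590210e-01  9.43667641e+02]
 [ 0.00000000e+00  0.00000000e+00  0.00000000e+00  1.00000000e+00]] {'clock': 0.1, 'joints': array([ 1.04439896e+00,  2.59091382e-01,  2.08360036e-02,  1.33366325e+00,
       -1.51939538e-05,  1.41821571e+00]), 'qd': array([-4.28249954e-05, -2.17811050e-03,  5.79321355e-04, -1.21836341e-03,
       -9.07898904e-04, -6.16535725e-04]), 'joint_torque': array([ 5.27663637e-03, -5.56692660e+01,  3.45070875e+01,  1.16835078e-02,
       -1.80897378e-04,  7.91403124e-06]), 'ee_pos': array([200.71938599, 511.80526028, 230.75014272]), 'eef_rot': array([[-9.30940322e-01,  3.65170938e-01, -5.50732601e-04],
       [ 3.65171320e-01,  9.30939821e-01, -9.78002906e-04],
       [ 1.55560671e-04, -1.11157409e-03, -9.99999370e-01]]), 'ft_force': array([-0.11644716,  0.72346775, -0.46672523]), 'torque': array([-0.01584068, -0.01025141,  0.00872906]), 'finger_force': 0.0, 'gripper_width': 0.9994327259806824}
```

View pics/top.png

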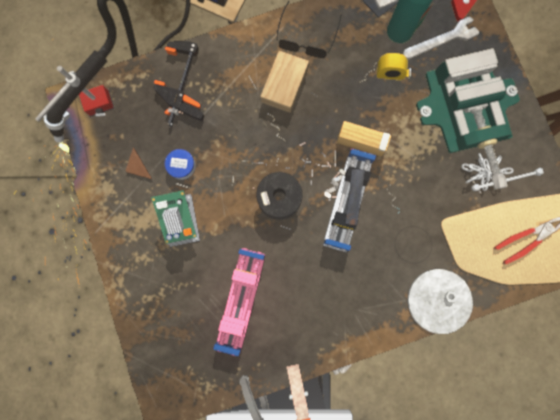

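View pics/scene.png

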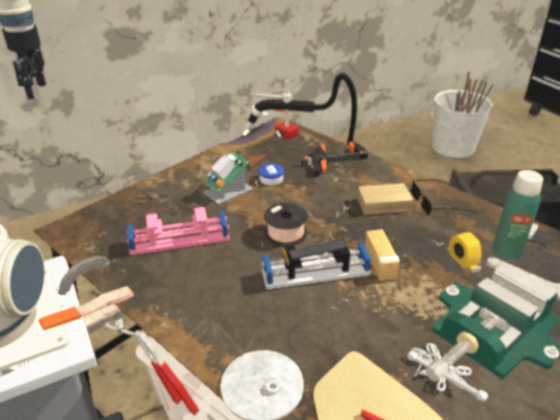

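The scene holds several look-alikes. Two spring holders appear in the top view: the pink one at (240,300) and the aluminium/blue one with black jaws and the dark bar at (349,200). The second fits the description. The green board on the grey rest is at (175,220). The pine offcut is at (363,138), touching distance from the holder's end; the separate block at (285,80) is a look-alike. The spool is at (279,195) and the tin at (180,163).

Run:
```python
from h import *
d=np.load("s0.npz");b,W=d["b"],d["W2"]
def rect(name,m):
    P=W[m];P=P[~np.isnan(P).any(1)]
    r=cv2.minAreaRect(P[:,:2].astype(np.float32)); print(name,len(P),"c",np.round(r[0],1),"size",np.round(r[1],1),"ang",round(r[2],1),"zmed",np.median(P[:,2]).round(1),"mean",P.mean(0).round(1))
hsv=cv2.cvtColor(b,cv2.COLOR_BGR2HSV)
def box(u0,u1,v0,v1):
    m=np.zeros(b.shape[:2],bool);m[v0:v1,u0:u1]=1;return m
Z=W[...,2]
H=box(315,385,145,255)
rect("bar z69-80",H&(Z>70)&(Z<82))
blue=(hsv[...,0]>95)&(hsv[...,0]<125)&(hsv[...,1]>120)
rect("blue far",box(340,385,145,165)&blue&(Z>35)); rect("blue near",box(315,360,230,255)&blue&(Z>35))
rect("blue both",H&blue&(Z>40)&(Z<55))
rect("offcut",box(330,400,115,157)&(Z>44)&~blue&(hsv[...,1]>60))
rect("spool",box(250,310,165,225)&(Z>40)); rect("tin",box(160,200,145,185)&(Z>20))
g=(hsv[...,0]>60)&(hsv[...,0]<95)&(hsv[...,1]>60)
R=box(145,205,185,250); rect("green",R&g&(Z>20)); 
P=W[R&g&(Z>20)]; A=np.c_[P[:,:2],np.ones(len(P))]
for i in range(5):
    c=np.linalg.lstsq(A,P[:,2],rcond=None)[0]; e=abs(A@c-P[:,2]);k=e<max(3,np.median(e)*2);A,P=A[k],P[k]
print("plane",c,len(P),"tilt",np.degrees(np.arctan(np.hypot(*c[:2]))),"uphill dir",np.degrees(np.arctan2(c[1],c[0])))
rect("sink", R&(Z-(W[...,0]*c[0]+W[...,1]*c[1]+c[2])>25))
rect("pink",box(205,275,240,360)&(Z>35))
a=cv2.resize(b[140:260,130:390],None,fx=3,fy=3,interpolation=cv2.INTER_CUBIC);cv2.imwrite("pics/crop.png",a)
```

```text
bar z69-80 716 c [ 614.2 -164.1] size [ 45.5 127.1] ang 72.1 zmed 74.5 mean [ 615.9 -165.7   74.3]
blue far 111 c [ 714.  -191.5] size [52.7  9.4] ang 73.2 zmed 47.4 mean [ 713.7 -190.8   47.2]
blue near 112 c [ 516.1 -131. ] size [54.  10.5] ang 73.6 zmed 47.6 mean [ 515.3 -130.7   47.3]
blue both 221 c [ 614.8 -160.9] size [ 54.  216.9] ang 73.2 zmed 47.5 mean [ 615.  -160.7   47.4]
offcut 753 c [ 747.4 -194.4] size [109.8  60. ] ang 72.2 zmed 49.4 mean [ 757.4 -191.1   49.3]
spool 1544 c [627.   -5.8] size [100.5 100.8] ang 62.0 zmed 51.8 mean [626.7  -5.8  51.8]
tin 651 c [704.9 222.4] size [64.9 63.2] ang 43.5 zmed 29.7 mean [704.1 221.9  29.6]
green 690 c [575.6 221.6] size [97.  68.7] ang 11.0 zmed 69.8 mean [583.5 218.4  67.5]
plane [ 5.19693851e-01  1.02584607e-01 -2.58271670e+02] 624 tilt 27.911149024524562 uphill dir 11.166307600214427
sink 311 c [563.  218.6] size [44.2 28.6] ang 10.7 zmed 91.0 mean [562.8 218.   90.6]
pink 1464 c [395.8  82.1] size [ 55.5 225.8] ang 75.4 zmed 50.3 mean [393.3  82.5  53. ]
```

View pics/crop.png

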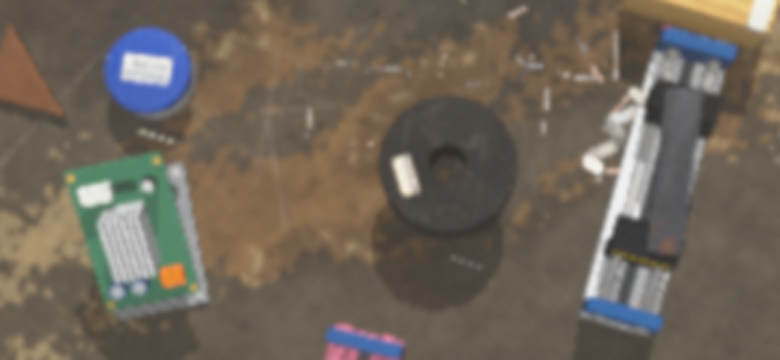

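The crop confirms it: the black-jawed holder has blue end blocks at crop (700,45) and (620,315), and the bar runs from about (685,90) to (665,255). The green board sits on its grey rest at (130,235). Holder centre is about (615,-161) with its axis at -17°. Next I move above the bar.

>>> send_rows --plan '[{"x":-0.052,"y":-0.04,"rz":-0.0013},{"x":-0.052,"y":-0.04,"rz":-0.0013},{"x":-0.052,"y":-0.04,"rz":-0.0013},{"x":-0.052,"y":-0.04,"rz":-0.0013},{"x":-0.052,"y":-0.04,"rz":-0.0013},{"x":-0.052,"y":-0.04,"rz":-0.0013},{"x":-0.052,"y":-0.04,"rz":-0.0013},{"x":-0.052,"y":-0.04,"rz":-0.0013},{"x":-0.052,"y":-0.04,"rz":-0.0013},{"x":-0.052,"y":-0.04,"rz":-0.0013}]'

```text
validation failed for argument at $.pl...
```

>>> send_rows --plan '[{"x":-0.052,"y":-0.04},{"x":-0.052,"y":-0.04},{"x":-0.052,"y":-0.04},{"x":-0.052,"y":-0.04},{"x":-0.052,"y":-0.04},{"x":-0.052,"y":-0.04},{"x":-0.052,"y":-0.035},{"x":-0.05,"y":-0.03},{"z":0.02},{}]'

```text
validation failed for argument at $.pl...
```

```bash
cat >> h.py <<'E'
from scipy.spatial.transform import Rotation as Ro
def frame(yaw,tilt=0):
    # tool frame for gripping a piece whose x axis has world heading yaw (deg) and rises by tilt (deg); tool z=-piece z, tool y = piece y
    P=Ro.from_euler("zy",[yaw,-tilt],degrees=True).as_matrix()
    return P@np.diag([-1,1,-1])
def go(p,R,s=None):
    s=s or robot.sense(); C=s["eef_rot"]
    print("pos",s["ee_pos"].round(1),"| shift tool units (turn last)",(C.T@(np.array(p)-s["ee_pos"])/600).round(4),"mm",(C.T@(np.array(p)-s["ee_pos"])).round(1),"| turn units",(Ro.from_matrix(C.T@R).as_rotvec()/2/np.pi).round(4))
E
python3 - <<'E'
from h import *
a,W,T=cloud("wrist");np.savez("w1.npz",a=a,W=W);cv2.imwrite("pics/w1.png",a)
go([614,-161,200],frame(-16.9));print(T.round(2))
E
```

```text
pos [200.7 511.9 230.8] | shift tool units (turn last) [-1.0507 -0.7925  0.0519] mm [-630.4 -475.5   31.2] | turn units [-0.0002 -0.     -0.0125]
[[ 3.6000e-01  8.9000e-01  2.7000e-01  1.3331e+02]
 [ 9.3000e-01 -3.5000e-01 -1.1000e-01  5.3873e+02]
 [-0.0000e+00  2.9000e-01 -9.6000e-01  3.7302e+02]
 [ 0.0000e+00  0.0000e+00  0.0000e+00  1.0000e+00]]
```

View pics/w1.png

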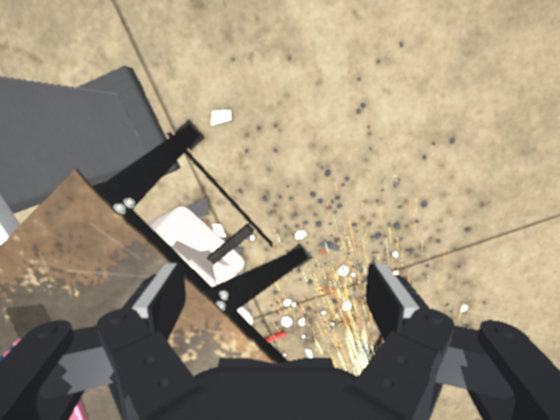

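The wrist view still shows the floor and the bench edge, so the arm hasn't moved: the rows were refused. They probably need every field, so I'll give all seven.

>>> send_rows --plan '[{"x":-0.052,"y":-0.04,"z":0,"rx":0,"ry":0,"rz":-0.0013,"jaw":1},{"x":-0.052,"y":-0.04,"z":0,"rx":0,"ry":0,"rz":-0.0013,"jaw":1},{"x":-0.052,"y":-0.04,"z":0,"rx":0,"ry":0,"rz":-0.0013,"jaw":1},{"x":-0.052,"y":-0.04,"z":0,"rx":0,"ry":0,"rz":-0.0013,"jaw":1},{"x":-0.052,"y":-0.04,"z":0,"rx":0,"ry":0,"rz":-0.0013,"jaw":1},{"x":-0.052,"y":-0.04,"z":0,"rx":0,"ry":0,"rz":-0.0013,"jaw":1},{"x":-0.052,"y":-0.04,"z":0,"rx":0,"ry":0,"rz":-0.0013,"jaw":1},{"x":-0.052,"y":-0.04,"z":0,"rx":0,"ry":0,"rz":-0.0013,"jaw":1},{"x":-0.052,"y":-0.04,"z":0,"rx":0,"ry":0,"rz":-0.0013,"jaw":1},{"x":-0.052,"y":-0.04,"z":0,"rx":0,"ry":0,"rz":-0.0013,"jaw":1}]' --force 40

```text
clock: 0.98
ee_pos: [416.4, 180.6, 231.3]
eef_rot: [[-0.958, 0.288, 0.0], [0.288, 0.958, 0.0], [-0.0, 0.0, -1.0]]
ft_force: [0.1, 1.8, 0.5]
gripper_width: 1.0
finger_force: 0.0
```

>>> send_rows --plan '[{"x":-0.05,"y":-0.047,"z":0,"rx":0,"ry":0,"rz":0,"jaw":1},{"x":-0.05,"y":-0.047,"z":0,"rx":0,"ry":0,"rz":0,"jaw":1},{"x":-0.05,"y":-0.047,"z":0,"rx":0,"ry":0,"rz":0,"jaw":1},{"x":-0.05,"y":-0.047,"z":0,"rx":0,"ry":0,"rz":0,"jaw":1},{"x":-0.05,"y":-0.047,"z":0,"rx":0,"ry":0,"rz":0,"jaw":1},{"x":-0.05,"y":-0.047,"z":0,"rx":0,"ry":0,"rz":0,"jaw":1},{"x":-0.05,"y":-0.047,"z":0,"rx":0,"ry":0,"rz":0,"jaw":1},{"x":-0.05,"y":-0.047,"z":0,"rx":0,"ry":0,"rz":0,"jaw":1},{"x":-0.05,"y":-0.047,"z":0.02,"rx":0,"ry":0,"rz":0,"jaw":1},{"x":0,"y":0,"z":0.02,"rx":0,"ry":0,"rz":0,"jaw":1}]'

```text
clock: 1.82
ee_pos: [603.5, -143.5, 205.9]
eef_rot: [[-0.956, 0.292, 0.001], [0.292, 0.956, -0.002], [-0.001, -0.001, -1.0]]
ft_force: [-1.8, 0.7, -1.9]
gripper_width: 1.002
finger_force: 0.0
```

Run:
```python
from h import *
a,W,T=cloud("wrist");np.savez("w1.npz",a=a,W=W);cv2.imwrite("pics/w2.png",a)
go([614,-161,200],frame(-16.9));print(T.round(2))
Z=W[...,2]
for z0,z1 in((66,72),(72,79)):
    m=((Z>z0)&(Z<z1)).astype(np.uint8);n,l,st,c=cv2.connectedComponentsWithStats(m)
    for i in range(1,n):
        if st[i,4]>300:
            r=cv2.minAreaRect(W[l==i][:,:2].astype(np.float32));print(z0,st[i],np.round(r[0],1),np.round(r[1],1),round(r[2],1),np.median(Z[l==i]).round(1))
```

```text
pos [ 601.1 -140.5  203.2] | shift tool units (turn last) [-0.0305 -0.0264  0.0051] mm [-18.3 -15.9   3.1] | turn units [-0.     -0.0007 -0.0002]
[[ 2.9000e-01  9.2000e-01  2.8000e-01  5.3408e+02]
 [ 9.6000e-01 -2.8000e-01 -9.0000e-02 -1.2187e+02]
 [-0.0000e+00  2.9000e-01 -9.6000e-01  3.4805e+02]
 [ 0.0000e+00  0.0000e+00  0.0000e+00  1.0000e+00]]
66 [232 147  56  25 936] [ 565.2 -146.2] [49.7 21.8] 73.0 68.7
72 [ 234  154   45  125 3331] [ 616.9 -166.3] [ 27.  119.9] 81.2 74.7
```

View pics/w2.png

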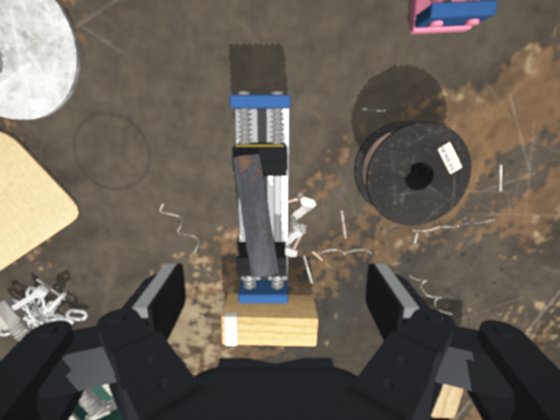

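Wrist view: the bar runs from (250,155) to (263,275), skewed about 8° on the black jaws. Spool is at (418,170) and the offcut at (270,320). Next I align with the bar and descend.

>>> send_rows --plan '[{"x":0,"y":0,"z":0,"rx":0,"ry":0,"rz":-0.0113,"jaw":1},{"x":0,"y":0,"z":0,"rx":0,"ry":0,"rz":-0.0113,"jaw":1},{"x":-0.0164,"y":-0.0192,"z":0.03,"rx":0,"ry":0,"rz":0,"jaw":1},{"x":-0.0164,"y":-0.0192,"z":0.05,"rx":0,"ry":0,"rz":0,"jaw":1},{"x":0,"y":0,"z":0.05,"rx":0,"ry":0,"rz":0,"jaw":1},{"x":0,"y":0,"z":0.03,"rx":0,"ry":0,"rz":0,"jaw":1},{"x":0,"y":0,"z":0,"rx":0,"ry":0,"rz":0,"jaw":1},{"x":0,"y":0,"z":0,"rx":0,"ry":0,"rz":0,"jaw":1},{"x":0,"y":0,"z":0,"rx":0,"ry":0,"rz":0,"jaw":1}]'

```text
clock: 2.62
ee_pos: [617.3, -162.8, 113.4]
eef_rot: [[-0.989, 0.149, 0.002], [0.149, 0.989, -0.001], [-0.002, -0.0, -1.0]]
ft_force: [-0.1, 0.7, 0.6]
gripper_width: 1.001
finger_force: 0.0
```

Run:
```python
from h import *
go([617,-166.3,62],frame(-8.8))
```

```text
pos [ 617.3 -162.8  113.4] | shift tool units (turn last) [-0.0002 -0.0058  0.0856] mm [-0.1 -3.5 51.4] | turn units [-0.0001  0.0003  0.0006]
```

>>> send_rows --plan '[{"x":0,"y":-0.0058,"z":0.02,"rx":0,"ry":0,"rz":0,"jaw":1},{"x":0,"y":0,"z":0.03,"rx":0,"ry":0,"rz":0,"jaw":1},{"x":0,"y":0,"z":0.025,"rx":0,"ry":0,"rz":0,"jaw":1},{"x":0,"y":0,"z":0.01,"rx":0,"ry":0,"rz":0,"jaw":1},{"x":0,"y":0,"z":0,"rx":0,"ry":0,"rz":0,"jaw":1},{"x":0,"y":0,"z":0,"rx":0,"ry":0,"rz":0,"jaw":1},{"x":0,"y":0,"z":0,"rx":0,"ry":0,"rz":0,"jaw":-1},{"x":0,"y":0,"z":0,"rx":0,"ry":0,"rz":0,"jaw":-1},{"x":0,"y":0,"z":0,"rx":0,"ry":0,"rz":0,"jaw":-1},{"x":0,"y":0,"z":0,"rx":0,"ry":0,"rz":0,"jaw":-1}]'

```text
clock: 3.45
ee_pos: [616.4, -166.6, 61.2]
eef_rot: [[-0.989, 0.15, 0.001], [0.15, 0.989, -0.0], [-0.001, -0.0, -1.0]]
ft_force: [0.3, 0.5, 0.1]
gripper_width: 0.457
finger_force: 0.0
```

>>> send_rows --plan '[{"x":0,"y":0,"z":0,"rx":0,"ry":0,"rz":0,"jaw":-1},{"x":0,"y":0,"z":0,"rx":0,"ry":0,"rz":0,"jaw":-1},{"x":0,"y":0,"z":0,"rx":0,"ry":0,"rz":0,"jaw":-1},{"x":0,"y":0,"z":0,"rx":0,"ry":0,"rz":0,"jaw":-1},{"x":0,"y":0,"z":0,"rx":0,"ry":0,"rz":0,"jaw":-1},{"x":0,"y":0,"z":-0.01,"rx":0,"ry":0,"rz":0,"jaw":-1},{"x":0,"y":0,"z":-0.02,"rx":0,"ry":0,"rz":0,"jaw":-1},{"x":0,"y":0,"z":-0.02,"rx":0,"ry":0,"rz":0,"jaw":-1},{"x":0,"y":0,"z":0,"rx":0,"ry":0,"rz":0,"jaw":-1}]'

```text
clock: 4.2
ee_pos: [617.1, -166.9, 92.7]
eef_rot: [[-0.989, 0.15, 0.002], [0.15, 0.989, -0.001], [-0.003, -0.001, -1.0]]
ft_force: [0.5, -0.4, -0.9]
gripper_width: 0.302
finger_force: 39.7
```

Run:
```python
from h import *
a,W,T=cloud("wrist");cv2.imwrite("pics/w3.png",a)
print(robot.sense()["finger_force"],robot.sense()["gripper_width"])
go([430,-205,100],frame(-8.8))
```

```text
39.66365575790405 0.3017769224325826
pos [ 616.8 -166.7   91.5] | shift tool units (turn last) [ 0.2982 -0.1096 -0.0146] mm [178.9 -65.8  -8.8] | turn units [-0.0001  0.0003  0.0006]
```

View pics/w3.png

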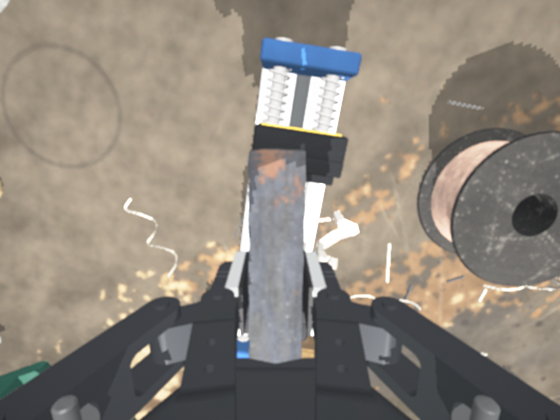

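The bar is held between the pads at (275,270) and is clear of the jaws. I'll carry it to bare worktop at (430,-205).

>>> send_rows --plan '[{"x":0.025,"y":-0.01,"z":-0.01,"rx":0,"ry":0,"rz":0,"jaw":-1},{"x":0.038,"y":-0.014,"z":0,"rx":0,"ry":0,"rz":0,"jaw":-1},{"x":0.04,"y":-0.014,"z":0,"rx":0,"ry":0,"rz":0,"jaw":-1},{"x":0.04,"y":-0.014,"z":0,"rx":0,"ry":0,"rz":0,"jaw":-1},{"x":0.04,"y":-0.014,"z":0,"rx":0,"ry":0,"rz":0,"jaw":-1},{"x":0.04,"y":-0.014,"z":0,"rx":0,"ry":0,"rz":0,"jaw":-1},{"x":0.04,"y":-0.014,"z":0,"rx":0,"ry":0,"rz":0,"jaw":-1},{"x":0.035,"y":-0.014,"z":0,"rx":0,"ry":0,"rz":0,"jaw":-1},{"x":0,"y":0,"z":0.03,"rx":0,"ry":0,"rz":0,"jaw":-1},{"x":0,"y":0,"z":0.05,"rx":0,"ry":0,"rz":0,"jaw":-1}]'

```text
clock: 5.08
ee_pos: [430.0, -205.0, 50.0]
eef_rot: [[-0.989, 0.151, 0.004], [0.151, 0.989, -0.003], [-0.004, -0.002, -1.0]]
ft_force: [1.4, -0.3, -2.6]
gripper_width: 0.306
finger_force: 39.7
```

>>> send_rows --plan '[{"x":0,"y":0,"z":0.04,"rx":0,"ry":0,"rz":0,"jaw":-1},{"x":0,"y":0,"z":0.02,"rx":0,"ry":0,"rz":0,"jaw":-1},{"x":0,"y":0,"z":0,"rx":0,"ry":0,"rz":0,"jaw":-1},{"x":0,"y":0,"z":0,"rx":0,"ry":0,"rz":0,"jaw":-1},{"x":0,"y":0,"z":0,"rx":0,"ry":0,"rz":0,"jaw":-1}]'

```text
clock: 5.5
ee_pos: [430.1, -204.0, 13.1]
eef_rot: [[-0.989, 0.149, 0.0], [0.149, 0.989, -0.0], [-0.0, -0.0, -1.0]]
ft_force: [0.5, -0.1, -2.1]
gripper_width: 0.299
finger_force: 39.6
```

>>> send_rows --plan '[{"x":0,"y":0,"z":0.01,"rx":0,"ry":0,"rz":0,"jaw":-1},{"x":0,"y":0,"z":0.006,"rx":0,"ry":0,"rz":0,"jaw":-1},{"x":0,"y":0,"z":0,"rx":0,"ry":0,"rz":0,"jaw":-1},{"x":0,"y":0,"z":0,"rx":0,"ry":0,"rz":0,"jaw":-1}]'

```text
clock: 5.83
ee_pos: [429.7, -203.8, 3.0]
eef_rot: [[-0.989, 0.15, -0.0], [0.15, 0.989, -0.0], [0.0, -0.0, -1.0]]
ft_force: [0.9, -1.1, -1.5]
gripper_width: 0.304
finger_force: 39.7
```

>>> send_rows --plan '[{"x":0,"y":0,"z":0.003,"rx":0,"ry":0,"rz":0,"jaw":-1},{"x":0,"y":0,"z":0.002,"rx":0,"ry":0,"rz":0,"jaw":-1},{"x":0,"y":0,"z":0,"rx":0,"ry":0,"rz":0,"jaw":-1},{"x":0,"y":0,"z":0,"rx":0,"ry":0,"rz":0,"jaw":-1}]'

```text
clock: 6.17
ee_pos: [429.8, -203.8, 0.0]
eef_rot: [[-0.989, 0.15, 0.0], [0.15, 0.989, 0.0], [-0.0, 0.0, -1.0]]
ft_force: [-0.2, -0.1, -0.9]
gripper_width: 0.308
finger_force: 39.8
```

>>> send_rows --plan '[{"x":0,"y":0,"z":0.003,"rx":0,"ry":0,"rz":0,"jaw":-1},{"x":0,"y":0,"z":0,"rx":0,"ry":0,"rz":0,"jaw":-1},{"x":0,"y":0,"z":0,"rx":0,"ry":0,"rz":0,"jaw":-1}]'

```text
clock: 6.42
ee_pos: [429.8, -203.9, -0.1]
eef_rot: [[-0.989, 0.149, 0.001], [0.149, 0.989, -0.001], [-0.001, -0.001, -1.0]]
ft_force: [-6.5, 4.0, 24.9]
gripper_width: 0.302
finger_force: 54.2
```

>>> send_rows --plan '[{"x":0,"y":0,"z":0.002,"rx":0,"ry":0,"rz":0,"jaw":-1},{"x":0,"y":0,"z":0,"rx":0,"ry":0,"rz":0,"jaw":-1},{"x":0,"y":0,"z":0,"rx":0,"ry":0,"rz":0,"jaw":-1}]'

```text
clock: 6.67
ee_pos: [429.9, -203.9, -0.2]
eef_rot: [[-0.989, 0.149, 0.002], [0.149, 0.989, -0.002], [-0.002, -0.001, -1.0]]
ft_force: [-11.4, 7.5, 41.8]
gripper_width: 0.301
finger_force: 63.8
```

>>> send_rows --plan '[{"x":0,"y":0,"z":-0.004,"rx":0,"ry":0,"rz":0,"jaw":-1},{"x":0,"y":0,"z":0,"rx":0,"ry":0,"rz":0,"jaw":-1},{"x":0,"y":0,"z":0,"rx":0,"ry":0,"rz":0,"jaw":0},{"x":0,"y":0,"z":0,"rx":0,"ry":0,"rz":0,"jaw":0.5},{"x":0,"y":0,"z":0,"rx":0,"ry":0,"rz":0,"jaw":1},{"x":0,"y":0,"z":0,"rx":0,"ry":0,"rz":0,"jaw":1},{"x":0,"y":0,"z":-0.03,"rx":0,"ry":0,"rz":0,"jaw":1},{"x":0,"y":0,"z":-0.05,"rx":0,"ry":0,"rz":0,"jaw":1},{"x":0,"y":0,"z":-0.05,"rx":0,"ry":0,"rz":0,"jaw":1},{"x":0,"y":0,"z":-0.05,"rx":0,"ry":0,"rz":0,"jaw":1}]'

```text
clock: 7.5
ee_pos: [429.4, -203.6, 108.3]
eef_rot: [[-0.989, 0.15, -0.001], [0.15, 0.989, 0.001], [0.001, 0.001, -1.0]]
ft_force: [0.8, -1.5, 0.3]
gripper_width: 0.999
finger_force: 0.0
```

Run:
```python
from h import *
a,W,T=cloud("wrist");cv2.imwrite("pics/w4.png",a)
Z=W[...,2];xy=W[...,:2]
near=np.hypot(xy[...,0]-430,xy[...,1]+204)<70
m=near&(Z>3)&(Z<20);r=cv2.minAreaRect(xy[m].astype(np.float32));print("bar",m.sum(),r,np.percentile(Z[m],[5,50,95]),"table",np.nanmedian(Z[near&~m]))
# holder: jaw tops and blue blocks
t=(Z>66)&(Z<72);n,l,st,c=cv2.connectedComponentsWithStats(t.astype(np.uint8))
for i in range(1,n):
    if st[i,4]>150: print("jaw",st[i,4],cv2.minAreaRect(xy[l==i].astype(np.float32)))
h=[-0.956,-.292]
go([480,0,200],frame(-8.8))
go([560,218,200],frame(11.2,28))
# sink pose from top camera
a,W,T=cloud("top");Z=W[...,2]
for z0,z1 in((65,72),(44,50)):
  t=(Z>z0)&(Z<z1)&(abs(W[...,0]-615)<120)&(abs(W[...,1]+161)<75)
  n,l,st,c=cv2.connectedComponentsWithStats(t.astype(np.uint8))
  for i in range(1,n):
    if st[i,4]>60: print("top",z0,st[i,4],cv2.minAreaRect(W[l==i][:,:2].astype(np.float32)))
```

```text
bar 4268 ((430.5775146484375, -203.5947723388672), (26.547115325927734, 119.52015686035156), 80.44959259033203) [4.68007324 5.73740042 6.82512736] table 176.34092462337233
pos [ 431.6 -205.1  113.8] | shift tool units (turn last) [-0.0296  0.3496 -0.1445] mm [-17.8 209.7 -86.7] | turn units [-0.0005  0.0009  0.0006]
pos [ 431.6 -205.1  113.8] | shift tool units (turn last) [-0.1071  0.7288 -0.1452] mm [-64.3 437.3 -87.1] | turn units [ 0.0012 -0.0773 -0.0538]
top 65 233 ((667.4649658203125, -177.83462524414062), (49.71924591064453, 22.019290924072266), 74.12676239013672)
top 65 245 ((564.1763305664062, -146.32296752929688), (50.16037368774414, 22.97166633605957), 72.79280090332031)
top 44 123 ((715.3703002929688, -192.3085479736328), (55.03816223144531, 12.331323623657227), 71.95974731445312)
top 44 133 ((516.9129028320312, -131.74728393554688), (55.39497756958008, 12.067832946777344), 73.45623779296875)
```

The bar lies flat at (431,-204) with its top at about 6 mm. Holder centre is (616,-162) with heading -17.0°. Next I go to the board.

>>> send_rows --plan '[{"x":-0.004,"y":0.03,"z":-0.03,"rx":0,"ry":0,"rz":0,"jaw":1},{"x":-0.004,"y":0.05,"z":-0.03,"rx":0,"ry":0,"rz":0,"jaw":1},{"x":-0.004,"y":0.06,"z":-0.03,"rx":0,"ry":0,"rz":0,"jaw":1},{"x":-0.004,"y":0.065,"z":0,"rx":0,"ry":0,"rz":0,"jaw":1},{"x":-0.004,"y":0.065,"z":0,"rx":0,"ry":0,"rz":0,"jaw":1},{"x":-0.004,"y":0.065,"z":0,"rx":0,"ry":0,"rz":0,"jaw":1},{"x":-0.004,"y":0.065,"z":0,"rx":0,"ry":0,"rz":0,"jaw":1},{"x":-0.004,"y":0.065,"z":0,"rx":0,"ry":0,"rz":0,"jaw":1},{"x":-0.004,"y":0.065,"z":0,"rx":0,"ry":0,"rz":0,"jaw":1},{"x":-0.004,"y":0.065,"z":0,"rx":0,"ry":0,"rz":0,"jaw":1}]'

```text
clock: 8.43
ee_pos: [506.7, 147.6, 160.6]
eef_rot: [[-0.989, 0.149, -0.001], [0.149, 0.989, -0.0], [0.001, -0.0, -1.0]]
ft_force: [1.0, -0.6, 0.3]
gripper_width: 1.001
finger_force: 0.0
```

>>> send_rows --plan '[{"x":-0.004,"y":0.06,"z":0,"rx":0,"ry":0,"rz":0,"jaw":1},{"x":-0.004,"y":0.05,"z":0,"rx":0,"ry":0,"rz":0,"jaw":1},{"x":0,"y":0,"z":0,"rx":0,"ry":-0.013,"rz":-0.009,"jaw":1},{"x":0,"y":0,"z":0,"rx":0,"ry":-0.013,"rz":-0.009,"jaw":1},{"x":0,"y":0,"z":0,"rx":0,"ry":-0.013,"rz":-0.009,"jaw":1},{"x":0,"y":0,"z":0,"rx":0,"ry":-0.013,"rz":-0.009,"jaw":1},{"x":0,"y":0,"z":0,"rx":0,"ry":-0.013,"rz":-0.009,"jaw":1},{"x":0,"y":0,"z":0,"rx":0,"ry":-0.013,"rz":-0.009,"jaw":1},{"x":0,"y":0,"z":0,"rx":0,"ry":0,"rz":0,"jaw":1},{"x":0,"y":0,"z":0,"rx":0,"ry":0,"rz":0,"jaw":1}]'

```text
clock: 9.27
ee_pos: [520.2, 209.9, 160.6]
eef_rot: [[-0.868, -0.174, 0.466], [-0.191, 0.982, 0.01], [-0.459, -0.08, -0.885]]
ft_force: [0.0, -0.3, 0.8]
gripper_width: 0.998
finger_force: 0.0
```

```bash
cat > brd.py <<'E'
from h import *
def board(W,hsv):
    Z=W[...,2]; R=(abs(W[...,0]-575)<80)&(abs(W[...,1]-220)<60)
    g=(hsv[...,0]>60)&(hsv[...,0]<95)&(hsv[...,1]>60)&R&(Z>20)
    P=W[g];A=np.c_[P[:,:2],np.ones(len(P))]
    for i in range(6):
        c=np.linalg.lstsq(A,P[:,2],rcond=None)[0];e=abs(A@c-P[:,2]);k=e<max(2,np.median(e)*2);A,P=A[k],P[k]
    n=np.array([-c[0],-c[1],1]);n/=np.linalg.norm(n)
    x=np.array([1,0,-n[0]/n[2]]);az=np.degrees(np.arctan2(c[1],c[0]))
    F=Ro.from_euler("zy",[az,-np.degrees(np.arctan(np.hypot(*c[:2])))],degrees=True).as_matrix()
    h=(W-np.array([0,0,c[2]]))@n
    print("tilt",np.degrees(np.arctan(np.hypot(*c[:2]))),"az",az)
    for nm,m in(("plate",g&(abs(h)<3)),("sink",R&(h>27)&(h<37))):
        q=W[m]@F; r=cv2.minAreaRect(q[:,:2].astype(np.float32)); cen=F@np.array([*r[0],np.median(q[:,2])])
        print(nm,m.sum(),"size",np.round(r[1],1),"ang",round(r[2],1),"centre",cen.round(1),"height",np.median(h[m]).round(1))
    return F
E
python3 - <<'E'
from brd import *
a,W,T=cloud("wrist");cv2.imwrite("pics/w5.png",a)
np.savez("w5.npz",a=a,W=W)
board(W,cv2.cvtColor(a,cv2.COLOR_BGR2HSV))
go([524,210,166],frame(11.1,28))
E
```

```text
tilt 28.013377719192736 az 11.536454496106236
plate 5568 size [ 69.2 109.7] ang 88.5 centre [576.  222.1  63.3] height -0.0
sink 1456 size [27.8 46.5] ang 88.7 centre [561.6 219.2  91.4] height 31.9
pos [521.6 210.1 161.5] | shift tool units (turn last) [-0.0069 -0.0015 -0.0048] mm [-4.1 -0.9 -2.9] | turn units [ 0.0017 -0.0002 -0.0004]
```

View pics/w5.png

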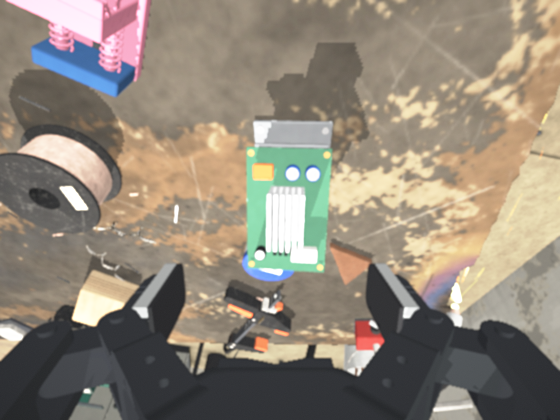

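Wrist view: the board is at (289,210) on its rest, with the sink at (287,220). The tin is beyond it and the spool is off at left. Sink and plate agree on the board origin, about (578,222.5,59.7).

Run:
```python
from h import *
F=frame(10.5,28);o=np.array([578,222.5,59.7])
for k in(60,9):go(o-F[:,2]*k,F)
```

```text
pos [521.6 210.1 161.5] | shift tool units (turn last) [-0.0074  0.0185  0.0941] mm [-4.4 11.1 56.5] | turn units [ 0.0017 -0.0002  0.0013]
pos [521.6 210.1 161.5] | shift tool units (turn last) [-0.0075  0.0176  0.1791] mm [ -4.5  10.6 107.5] | turn units [ 0.0017 -0.0002  0.0013]
```

>>> send_rows --plan '[{"x":0,"y":0,"z":0,"rx":0.0017,"ry":0,"rz":0.0013,"jaw":1},{"x":-0.004,"y":0.009,"z":0.02,"rx":0,"ry":0,"rz":0,"jaw":1},{"x":-0.004,"y":0.009,"z":0.03,"rx":0,"ry":0,"rz":0,"jaw":1},{"x":0,"y":0,"z":0.03,"rx":0,"ry":0,"rz":0,"jaw":1},{"x":0,"y":0,"z":0.01,"rx":0,"ry":0,"rz":0,"jaw":1},{"x":0,"y":0,"z":0,"rx":0,"ry":0,"rz":0,"jaw":1},{"x":0,"y":0,"z":0,"rx":0,"ry":0,"rz":0,"jaw":1}]'

```text
clock: 9.9
ee_pos: [549.6, 221.6, 114.4]
eef_rot: [[-0.868, -0.162, 0.469], [-0.184, 0.983, -0.0], [-0.461, -0.086, -0.883]]
ft_force: [0.5, -0.6, -0.5]
gripper_width: 1.008
finger_force: 0.0
```

Run:
```python
from h import *
F=frame(10.5,28);o=np.array([578,222.5,59.7])
for k in(9,):go(o-F[:,2]*k,F)
```

```text
pos [549.6 221.6 114.4] | shift tool units (turn last) [0.0006 0.0017 0.0877] mm [ 0.3  1.  52.6] | turn units [-0.     -0.0001  0.0002]
```

My `frame()` used extrinsic rather than intrinsic Euler angles. I'll fix it and recompute from the saved view.

```bash
sed -i 's/"zy"/"ZY"/' h.py brd.py
python3 - <<'E'
from brd import *
d=np.load("w5.npz");board(d["W"],cv2.cvtColor(d["a"],cv2.COLOR_BGR2HSV))
F=frame(11.2,28);o=np.array([578,222.5,59.7])
print(F.round(3))
for k in(60,9):go(o-F[:,2]*k,F)
E
```

```text
tilt 28.013377719192736 az 11.536454496106236
plate 5568 size [ 69.6 109.7] ang 89.9 centre [576.1 222.   63.2] height -0.0
sink 1456 size [28.  46.5] ang 90.0 centre [561.6 219.1  91.5] height 31.9
[[-0.866 -0.194  0.461]
 [-0.171  0.981  0.091]
 [-0.469  0.    -0.883]]
pos [549.6 221.6 114.4] | shift tool units (turn last) [ 0.0015 -0.0075  0.0031] mm [ 0.9 -4.5  1.9] | turn units [-0.0146 -0.0015  0.0019]
pos [549.6 221.6 114.4] | shift tool units (turn last) [0.0007 0.0003 0.0878] mm [ 0.4  0.2 52.7] | turn units [-0.0146 -0.0015  0.0019]
```

>>> send_rows --plan '[{"x":0.0015,"y":-0.0075,"z":0.003,"rx":0,"ry":0,"rz":0,"jaw":1},{"x":0,"y":0,"z":0,"rx":-0.0146,"ry":-0.0015,"rz":0.002,"jaw":1},{"x":0,"y":0,"z":0,"rx":0,"ry":0,"rz":0,"jaw":1},{"x":0,"y":0,"z":0,"rx":0,"ry":0,"rz":0,"jaw":1},{"x":0,"y":0,"z":0,"rx":0,"ry":0,"rz":0,"jaw":1}]'

```text
clock: 10.32
ee_pos: [550.4, 216.4, 114.2]
eef_rot: [[-0.865, -0.193, 0.463], [-0.171, 0.981, 0.09], [-0.472, -0.001, -0.882]]
ft_force: [-0.9, -0.2, 0.0]
gripper_width: 0.997
finger_force: 0.0
```

Run:
```python
from h import *
F=frame(11.3,28);o=np.array([578,222.5,59.7])
for k in(9,):go(o-F[:,2]*k,F)
```

```text
pos [550.4 216.4 114.2] | shift tool units (turn last) [0.0013 0.0012 0.0873] mm [ 0.8  0.7 52.4] | turn units [-0.0004  0.0004 -0.0004]
```

>>> send_rows --plan '[{"x":0.001,"y":0.001,"z":0.02,"rx":0,"ry":0,"rz":0,"jaw":1},{"x":0,"y":0,"z":0.03,"rx":0,"ry":0,"rz":0,"jaw":1},{"x":0,"y":0,"z":0.025,"rx":0,"ry":0,"rz":0,"jaw":1},{"x":0,"y":0,"z":0.012,"rx":0,"ry":0,"rz":0,"jaw":1},{"x":0,"y":0,"z":0,"rx":0,"ry":0,"rz":0,"jaw":1},{"x":0,"y":0,"z":0,"rx":0,"ry":0,"rz":0,"jaw":1},{"x":0,"y":0,"z":0,"rx":0,"ry":0,"rz":0,"jaw":-1},{"x":0,"y":0,"z":0,"rx":0,"ry":0,"rz":0,"jaw":-1},{"x":0,"y":0,"z":0,"rx":0,"ry":0,"rz":0,"jaw":-1},{"x":0,"y":0,"z":0,"rx":0,"ry":0,"rz":0,"jaw":-1}]' --force 70

```text
clock: 11.15
ee_pos: [573.7, 222.3, 67.8]
eef_rot: [[-0.865, -0.195, 0.463], [-0.171, 0.981, 0.092], [-0.472, 0.0, -0.882]]
ft_force: [-0.2, -0.3, -1.0]
gripper_width: 0.455
finger_force: 0.0
```

>>> send_rows --plan '[{"x":0,"y":0,"z":0,"rx":0,"ry":0,"rz":0,"jaw":-1},{"x":0,"y":0,"z":0,"rx":0,"ry":0,"rz":0,"jaw":-1},{"x":0,"y":0,"z":0,"rx":0,"ry":0,"rz":0,"jaw":-1},{"x":0,"y":0,"z":0,"rx":0,"ry":0,"rz":0,"jaw":-1}]'

```text
clock: 11.48
ee_pos: [573.5, 222.3, 67.8]
eef_rot: [[-0.865, -0.195, 0.463], [-0.171, 0.981, 0.092], [-0.472, 0.0, -0.882]]
ft_force: [-4.0, -0.2, 6.8]
gripper_width: 0.314
finger_force: 69.7
```

>>> send_rows --plan '[{"x":0,"y":0,"z":-0.01,"rx":0,"ry":0,"rz":0,"jaw":-1},{"x":0,"y":0,"z":-0.02,"rx":0,"ry":0,"rz":0,"jaw":-1},{"x":0,"y":0,"z":-0.03,"rx":0,"ry":0,"rz":0,"jaw":-1},{"x":0,"y":0,"z":-0.04,"rx":0,"ry":0,"rz":0,"jaw":-1},{"x":0,"y":0,"z":-0.04,"rx":0,"ry":0,"rz":0,"jaw":-1},{"x":0,"y":0,"z":-0.03,"rx":0,"ry":0,"rz":0,"jaw":-1},{"x":0,"y":0,"z":0,"rx":0,"ry":0,"rz":0,"jaw":-1},{"x":0,"y":0,"z":0,"rx":0,"ry":0,"rz":0,"jaw":-1},{"x":0,"y":0,"z":0,"rx":0,"ry":0,"rz":0,"jaw":-1}]'

```text
clock: 12.23
ee_pos: [526.2, 212.8, 156.3]
eef_rot: [[-0.866, -0.194, 0.461], [-0.171, 0.981, 0.092], [-0.47, 0.0, -0.882]]
ft_force: [-0.4, 0.2, -1.8]
gripper_width: 0.312
finger_force: 69.3
```

Run:
```python
from h import *
a,W,T=cloud("wrist");cv2.imwrite("pics/w6.png",a)
s=robot.sense();Q=(W-s["ee_pos"])@s["eef_rot"]  # tool coords
np.savez("w6.npz",a=a,W=W,Q=Q)
hsv=cv2.cvtColor(a,cv2.COLOR_BGR2HSV)
g=(hsv[...,0]>60)&(hsv[...,0]<95)&(hsv[...,1]>60)&(abs(Q[...,2])<30)&(abs(Q[...,0])<80)&(abs(Q[...,1])<60)
P=Q[g];A=np.c_[P[:,:2],np.ones(len(P))]
for i in range(6):
    c=np.linalg.lstsq(A,P[:,2],rcond=None)[0];e=abs(A@c-P[:,2]);k=e<max(1.5,np.median(e)*2.5);A,P=A[k],P[k]
print("plane z=",c,len(P),"ext",np.percentile(P[:,:2],[0.5,99.5],axis=0).round(1))
r=cv2.minAreaRect(P[:,:2].astype(np.float32));print(r)
print(s["finger_force"],s["gripper_width"],s["ft_force"])
np_=frame(-17,28)
go([616,-162,200],np_)
```

```text
plane z= [-1.45369427e-03 -2.12228215e-03  4.79414264e+00] 9653 ext [[-54.1 -34.6]
 [ 54.5  34.3]]
((-0.3578643798828125, 0.010051727294921875), (69.95332336425781, 110.41242980957031), 89.8744125366211)
69.26921367645264 0.3156122217655286 [ 0.31793525 -0.23655166 -2.18731279]
pos [526.2 212.8 155.8] | shift tool units (turn last) [-0.0572 -0.6418 -0.0533] mm [ -34.3 -385.1  -32. ] | turn units [0.0369 0.     0.0692]
```

View pics/w6.png

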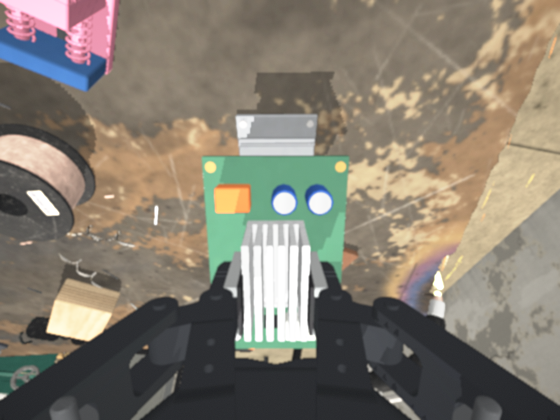

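The board is held centred: its middle is within 0.4 mm of the tool axis and its underside sits 8.8 mm beyond the TCP. In this view the plate top edge is at row 157 and the sink at (277,280). Next come the waypoints for insertion, low edge into the near jaw.

```bash
cat > ins.py <<'E'
from h import *
C=np.array([616,-162.]);YAW=-17.0
H=Ro.from_euler("z",YAW,degrees=True).as_matrix()
def pose(bx,bz,t,y=0):
    F=frame(YAW,t);th=np.radians(t)
    o=np.array([*C,0])+H@np.array([bx+55*np.cos(th),y,bz+55*np.sin(th)])
    return o-F[:,2]*8.8+F[:,0]*0.3,F
def edge(s=None):
    s=s or robot.sense();R=s["eef_rot"];o=s["ee_pos"]+R[:,2]*8.8-R[:,0]*0.3
    bx=-R[:,0]; f=lambda p:(H.T@(p-np.array([*C,0]))).round(1)
    print("low edge",f(o-55*bx),"high edge",f(o+55*bx),"tilt",np.degrees(np.arcsin(bx[2])).round(2),"roll",np.degrees(np.arcsin(R[2,1])).round(2),"yaw",np.degrees(np.arctan2(bx[1],bx[0])).round(2),"F_holder",(H.T@s["ft_force"]).round(1),"t",s["clock"])
E
python3 - <<'E'
from ins import *
edge()
for w in((-38,120,28),(-38,56,28)):
    p,F=pose(*w);print(p.round(1));go(p,F)
E
```

```text
low edge [-234.4  311.2  122.3] high edge [-148.8  357.1  174. ] tilt 28.01 roll 0.02 yaw 11.2 F_holder [ 0.4 -0.1 -2.2] t 12.2833
[ 621.9 -163.8  153.5]
pos [526.2 212.8 155.8] | shift tool units (turn last) [-0.0287 -0.6466  0.0194] mm [ -17.2 -388.    11.7] | turn units [0.0369 0.     0.0692]
[ 621.9 -163.8   89.5]
pos [526.2 212.8 155.8] | shift tool units (turn last) [ 0.0214 -0.6467  0.1136] mm [  12.8 -388.    68.2] | turn units [0.0369 0.     0.0692]
```

>>> send_rows --plan '[{"x":-0.002,"y":-0.03,"z":0,"rx":0,"ry":0,"rz":0,"jaw":-1},{"x":-0.003,"y":-0.05,"z":0,"rx":0,"ry":0,"rz":0,"jaw":-1},{"x":-0.003,"y":-0.06,"z":0,"rx":0,"ry":0,"rz":0,"jaw":-1},{"x":-0.003,"y":-0.065,"z":0,"rx":0,"ry":0,"rz":0,"jaw":-1},{"x":-0.003,"y":-0.065,"z":0,"rx":0,"ry":0,"rz":0,"jaw":-1},{"x":-0.003,"y":-0.065,"z":0,"rx":0,"ry":0,"rz":0,"jaw":-1},{"x":-0.003,"y":-0.065,"z":0,"rx":0,"ry":0,"rz":0,"jaw":-1},{"x":-0.003,"y":-0.065,"z":0,"rx":0,"ry":0,"rz":0,"jaw":-1},{"x":-0.003,"y":-0.06,"z":0,"rx":0,"ry":0,"rz":0,"jaw":-1},{"x":-0.003,"y":-0.05,"z":0,"rx":0,"ry":0,"rz":0,"jaw":-1}]'

```text
clock: 13.12
ee_pos: [608.8, -125.5, 163.4]
eef_rot: [[-0.866, -0.193, 0.46], [-0.17, 0.981, 0.092], [-0.47, 0.002, -0.883]]
ft_force: [0.8, 0.2, -1.8]
gripper_width: 0.316
finger_force: 69.5
```

>>> send_rows --plan '[{"x":0,"y":-0.04,"z":0,"rx":0,"ry":0,"rz":0,"jaw":-1},{"x":0,"y":-0.03,"z":0,"rx":0,"ry":0,"rz":0,"jaw":-1},{"x":0,"y":0,"z":0,"rx":0.0062,"ry":0,"rz":0.0115,"jaw":-1},{"x":0,"y":0,"z":0,"rx":0.0062,"ry":0,"rz":0.0115,"jaw":-1},{"x":0,"y":0,"z":0,"rx":0.0062,"ry":0,"rz":0.0115,"jaw":-1},{"x":0,"y":0,"z":0,"rx":0.0062,"ry":0,"rz":0.0115,"jaw":-1},{"x":0,"y":0,"z":0,"rx":0.0062,"ry":0,"rz":0.0115,"jaw":-1},{"x":0,"y":0,"z":0,"rx":0.0062,"ry":0,"rz":0.0115,"jaw":-1},{"x":0,"y":0,"z":0,"rx":0,"ry":0,"rz":0,"jaw":-1},{"x":0,"y":0,"z":0,"rx":0,"ry":0,"rz":0,"jaw":-1}]'

```text
clock: 13.95
ee_pos: [616.8, -163.0, 163.6]
eef_rot: [[-0.845, 0.289, 0.449], [0.255, 0.957, -0.137], [-0.469, -0.001, -0.883]]
ft_force: [-0.2, -0.1, -1.0]
gripper_width: 0.314
finger_force: 69.5
```

Run:
```python
from ins import *
edge()
for w in((-38,80,28),(-38,56,28)):
    p,F=pose(*w);go(p,F)
```

```text
low edge [-43.1  -0.9 130.2] high edge [ 54.   -0.5 181.8] tilt 28.0 roll -0.07 yaw -16.76 F_holder [-0.1 -0.2 -1. ] t 13.95
pos [ 616.8 -163.   163.6] | shift tool units (turn last) [0.0318 0.0013 0.0779] mm [19.1  0.8 46.7] | turn units [ 0.0001 -0.      0.0006]
pos [ 616.8 -163.   163.6] | shift tool units (turn last) [0.0505 0.0014 0.1132] mm [30.3  0.8 67.9] | turn units [ 0.0001 -0.      0.0006]
```

>>> send_rows --plan '[{"x":0.009,"y":0.001,"z":0.02,"rx":0,"ry":0,"rz":0,"jaw":-1},{"x":0.012,"y":0,"z":0.025,"rx":0,"ry":0,"rz":0,"jaw":-1},{"x":0.012,"y":0,"z":0.027,"rx":0,"ry":0,"rz":0,"jaw":-1},{"x":0.01,"y":0,"z":0.024,"rx":0,"ry":0,"rz":0,"jaw":-1},{"x":0.007,"y":0,"z":0.016,"rx":0,"ry":0,"rz":0,"jaw":-1},{"x":0,"y":0,"z":0,"rx":0,"ry":0,"rz":0,"jaw":-1},{"x":0,"y":0,"z":0,"rx":0,"ry":0,"rz":0,"jaw":-1}]'

```text
clock: 14.53
ee_pos: [621.6, -165.1, 90.6]
eef_rot: [[-0.845, 0.291, 0.449], [0.257, 0.957, -0.138], [-0.47, -0.001, -0.883]]
ft_force: [0.6, -0.5, -1.6]
gripper_width: 0.314
finger_force: 69.5
```

Run:
```python
from ins import *
edge()
for w in((-39,52,28),(-50,53,28),(-60,53,28),(-70,53,28)):
    p,F=pose(*w);go(p,F)
a,W,T=cloud("scene");cv2.imwrite("pics/s2.png",cv2.resize(a[190:310,240:420],None,fx=4,fy=4,interpolation=cv2.INTER_CUBIC))
```

```text
low edge [-37.9  -1.4  57.2] high edge [ 59.2  -1.2 108.8] tilt 28.0 roll -0.07 yaw -16.89 F_holder [ 0.7 -0.3 -1.6] t 14.5333
pos [ 621.6 -165.1   90.6] | shift tool units (turn last) [0.0057 0.0022 0.0068] mm [3.4 1.3 4.1] | turn units [-0.0001  0.      0.0003]
pos [ 621.6 -165.1   90.6] | shift tool units (turn last) [ 0.0211  0.0022 -0.0033] mm [12.7  1.3 -2. ] | turn units [-0.0001  0.      0.0003]
pos [ 621.6 -165.1   90.6] | shift tool units (turn last) [ 0.0358  0.0022 -0.0111] mm [21.5  1.3 -6.7] | turn units [-0.0001  0.      0.0003]
pos [ 621.6 -165.1   90.6] | shift tool units (turn last) [ 0.0505  0.0022 -0.019 ] mm [ 30.3   1.3 -11.4] | turn units [-0.0001  0.      0.0003]
```

View pics/s2.png

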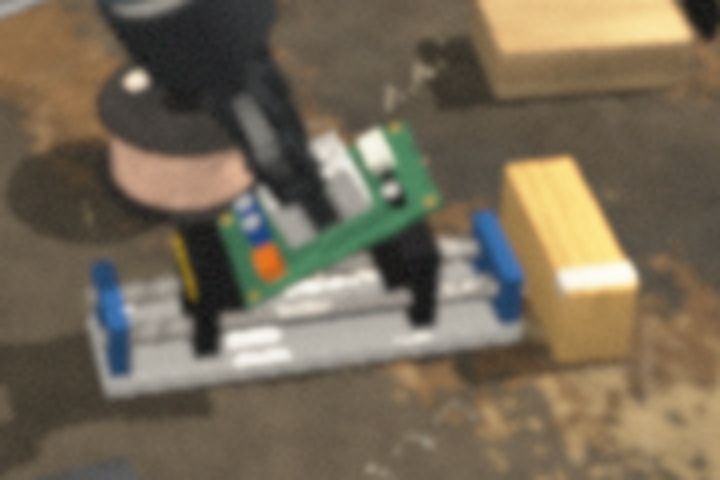

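View: the tilted board's low edge hangs just inside the near jaw at (245,295), its high edge is clear above the far jaw, and the offcut is untouched. Next I touch down on the ledge gently.

>>> send_rows --plan '[{"x":0.0025,"y":0.002,"z":0.0045,"rx":0,"ry":0,"rz":0,"jaw":-1},{"x":0,"y":0,"z":0,"rx":0,"ry":0,"rz":0,"jaw":-1},{"x":0.0012,"y":0,"z":0.0022,"rx":0,"ry":0,"rz":0,"jaw":-1},{"x":0,"y":0,"z":0,"rx":0,"ry":0,"rz":0,"jaw":-1},{"x":0,"y":0,"z":0,"rx":0,"ry":0,"rz":0,"jaw":-1}]'

```text
clock: 15.0
ee_pos: [622.2, -163.5, 87.3]
eef_rot: [[-0.844, 0.292, 0.451], [0.257, 0.956, -0.139], [-0.472, -0.001, -0.882]]
ft_force: [-0.5, 1.0, -1.1]
gripper_width: 0.314
finger_force: 69.5
```

Run:
```python
from ins import *
edge()
```

```text
low edge [-37.7   0.3  53.8] high edge [ 59.3   0.4 105.6] tilt 28.14 roll -0.09 yaw -16.94 F_holder [-0.8  0.8 -1.1] t 15.0
```

>>> send_rows --plan '[{"x":0.0006,"y":0,"z":0.0011,"rx":0,"ry":0,"rz":0,"jaw":-1},{"x":0.004,"y":0,"z":-0.0021,"rx":0,"ry":0,"rz":0,"jaw":-1},{"x":0.004,"y":0,"z":-0.0021,"rx":0,"ry":0,"rz":0,"jaw":-1},{"x":0.004,"y":0,"z":-0.0021,"rx":0,"ry":0,"rz":0,"jaw":-1},{"x":0.004,"y":0,"z":-0.0021,"rx":0,"ry":0,"rz":0,"jaw":-1},{"x":0.004,"y":0,"z":-0.0021,"rx":0,"ry":0,"rz":0,"jaw":-1},{"x":0,"y":0,"z":0,"rx":0,"ry":0,"rz":0,"jaw":-1},{"x":0,"y":0,"z":0,"rx":0,"ry":0,"rz":0,"jaw":-1},{"x":0,"y":0,"z":0,"rx":0,"ry":0,"rz":0,"jaw":-1}]'

```text
clock: 15.75
ee_pos: [609.6, -159.8, 86.5]
eef_rot: [[-0.843, 0.292, 0.451], [0.257, 0.956, -0.139], [-0.472, -0.001, -0.882]]
ft_force: [2.4, -0.6, -1.7]
gripper_width: 0.312
finger_force: 69.3
```

Run:
```python
from ins import *
edge()
for w in((-60,53,28),(-70,53,28)):
    p,F=pose(*w);go(p,F)
```

```text
low edge [-50.9   0.2  52.9] high edge [ 46.1   0.3 104.8] tilt 28.16 roll -0.08 yaw -16.96 F_holder [ 2.5  0.1 -1.7] t 15.75
pos [ 609.6 -159.8   86.5] | shift tool units (turn last) [ 0.0133 -0.0004 -0.007 ] mm [ 8.  -0.3 -4.2] | turn units [-0.0002  0.0004  0.0001]
pos [ 609.6 -159.8   86.5] | shift tool units (turn last) [ 0.028  -0.0004 -0.0149] mm [16.8 -0.3 -8.9] | turn units [-0.0002  0.0004  0.0001]
```

Contact: 2.5 N along the holder, which matches the near spring. Pushing the jaw back to about 19 mm.

>>> send_rows --plan '[{"x":0.0042,"y":0,"z":-0.00225,"rx":0,"ry":0,"rz":0,"jaw":-1},{"x":0.0042,"y":0,"z":-0.00225,"rx":0,"ry":0,"rz":0,"jaw":-1},{"x":0.0042,"y":0,"z":-0.00225,"rx":0,"ry":0,"rz":0,"jaw":-1},{"x":0.0042,"y":0,"z":-0.00225,"rx":0,"ry":0,"rz":0,"jaw":-1},{"x":0.0042,"y":0,"z":-0.00225,"rx":0,"ry":0,"rz":0,"jaw":-1},{"x":0.0042,"y":0,"z":-0.00225,"rx":0,"ry":0,"rz":0,"jaw":-1},{"x":0,"y":0,"z":0,"rx":0,"ry":0,"rz":0,"jaw":-1},{"x":0,"y":0,"z":0,"rx":0,"ry":0,"rz":0,"jaw":-1},{"x":0,"y":0,"z":0,"rx":0,"ry":0,"rz":0,"jaw":-1}]'

```text
clock: 16.5
ee_pos: [593.3, -154.8, 86.7]
eef_rot: [[-0.843, 0.292, 0.452], [0.257, 0.956, -0.139], [-0.473, -0.001, -0.881]]
ft_force: [6.5, -2.1, -2.7]
gripper_width: 0.316
finger_force: 69.2
```

Run:
```python
from ins import *
edge()
s=robot.sense();p0,R0=s["ee_pos"],s["eef_rot"]
for t in(23,18,13,8):
    p,F=pose(-70+4*np.sin(np.radians(t)),52.8,t)
    print(t,(R0.T@(p-p0)/600).round(4),(Ro.from_matrix(R0.T@F).as_rotvec()/2/np.pi).round(4));p0,R0=p,F
a,W,T=cloud("top");Z=W[...,2];X=(W-np.array([*C,0]))@H
for nm,lo,hi in(("near",-95,-40),("far",35,90)):
    m=(Z>65)&(Z<72)&(abs(X[...,1])<26)&(X[...,0]>lo)&(X[...,0]<hi);print(nm,m.sum(),np.percentile(X[m][:,0],[2,98]).round(1) if m.any() else 0)
```

```text
low edge [-67.9   0.2  53.1] high edge [ 29.1   0.3 105.1] tilt 28.21 roll -0.08 yaw -16.95 F_holder [ 6.8 -0.1 -2.7] t 16.5
23 [ 0.0001 -0.0004  0.0084] [-0.0002  0.0145  0.0001]
18 [-0.0004 -0.      0.0078] [0.     0.0139 0.    ]
13 [-0.0004  0.      0.0078] [-0.      0.0139  0.    ]
8 [-0.0004  0.      0.0079] [0.     0.0139 0.    ]
near 0 0
far 230 [43.4 64.2]
```

The spring force implies 19 mm of travel and the far lip is at 43 mm, as expected. Rotating down about the low edge.

>>> send_rows --plan '[{"x":0,"y":0,"z":0.0042,"rx":0,"ry":0.0072,"rz":0,"jaw":-1},{"x":0,"y":0,"z":0.0042,"rx":0,"ry":0.0072,"rz":0,"jaw":-1},{"x":-0.0002,"y":0,"z":0.0039,"rx":0,"ry":0.007,"rz":0,"jaw":-1},{"x":-0.0002,"y":0,"z":0.0039,"rx":0,"ry":0.007,"rz":0,"jaw":-1},{"x":-0.0002,"y":0,"z":0.0039,"rx":0,"ry":0.007,"rz":0,"jaw":-1},{"x":-0.0002,"y":0,"z":0.0039,"rx":0,"ry":0.007,"rz":0,"jaw":-1},{"x":-0.0002,"y":0,"z":0.0039,"rx":0,"ry":0.007,"rz":0,"jaw":-1},{"x":-0.0002,"y":0,"z":0.0039,"rx":0,"ry":0.007,"rz":0,"jaw":-1},{"x":0,"y":0,"z":0,"rx":0,"ry":0,"rz":0,"jaw":-1},{"x":0,"y":0,"z":0,"rx":0,"ry":0,"rz":0,"jaw":-1}]'

```text
clock: 17.38
ee_pos: [601.1, -157.3, 68.8]
eef_rot: [[-0.947, 0.292, 0.132], [0.289, 0.956, -0.042], [-0.138, -0.001, -0.99]]
ft_force: [5.7, -1.4, -0.9]
gripper_width: 0.313
finger_force: 70.0
```

Run:
```python
from ins import *
edge()
s=robot.sense();p0,R0=s["ee_pos"],s["eef_rot"]
for t in(4,0):
    p,F=pose(-70+4*np.sin(np.radians(t)),52.8,t)
    print(t,(R0.T@(p-p0)/600).round(4),(Ro.from_matrix(R0.T@F).as_rotvec()/2/np.pi).round(4));p0,R0=p,F
```

```text
low edge [-68.6   0.1  52.5] high edge [40.4  0.2 67.7] tilt 7.94 roll -0.08 yaw -16.99 F_holder [ 5.9  0.3 -0.9] t 17.3833
4 [ 0.0011 -0.0003  0.0056] [-0.0002  0.0109  0.    ]
0 [-0.0003 -0.      0.0064] [ 0.      0.0111 -0.    ]
```

>>> send_rows --plan '[{"x":0.0011,"y":0,"z":0,"rx":0,"ry":0,"rz":0,"jaw":-1},{"x":0,"y":0,"z":0.003,"rx":0,"ry":0.0055,"rz":0,"jaw":-1},{"x":0,"y":0,"z":0.0032,"rx":0,"ry":0.0055,"rz":0,"jaw":-1},{"x":0,"y":0,"z":0.0032,"rx":0,"ry":0.0055,"rz":0,"jaw":-1},{"x":0,"y":0,"z":0.003,"rx":0,"ry":0.0055,"rz":0,"jaw":-1},{"x":0,"y":0,"z":0,"rx":0,"ry":0,"rz":0,"jaw":-1},{"x":0,"y":0,"z":0,"rx":0,"ry":0,"rz":0,"jaw":-1},{"x":0,"y":0,"z":0,"rx":0,"ry":0,"rz":0,"jaw":-1}]'

```text
clock: 18.05
ee_pos: [600.8, -157.2, 61.3]
eef_rot: [[-0.956, 0.292, 0.0], [0.292, 0.956, -0.002], [-0.001, -0.001, -1.0]]
ft_force: [7.4, -0.9, -2.4]
gripper_width: 0.315
finger_force: 70.0
```

Run:
```python
from ins import *
edge()
p,F=pose(-55,52.5,0);go(p,F)
```

```text
low edge [-70.7   0.1  52.4] high edge [39.3  0.1 52.5] tilt 0.05 roll -0.09 yaw -17.0 F_holder [ 7.4  1.3 -2.4] t 18.05
pos [ 600.8 -157.2   61.3] | shift tool units (turn last) [-0.0261 -0.0002 -0.    ] mm [-15.7  -0.1  -0. ] | turn units [-0.0002  0.0001 -0.    ]
```

>>> send_rows --plan '[{"x":-0.0035,"y":0,"z":0,"rx":0,"ry":0,"rz":0,"jaw":-1},{"x":-0.0045,"y":0,"z":0,"rx":0,"ry":0,"rz":0,"jaw":-1},{"x":-0.0045,"y":0,"z":0,"rx":0,"ry":0,"rz":0,"jaw":-1},{"x":-0.0045,"y":0,"z":0,"rx":0,"ry":0,"rz":0,"jaw":-1},{"x":-0.0045,"y":0,"z":0,"rx":0,"ry":0,"rz":0,"jaw":-1},{"x":-0.0045,"y":0,"z":0,"rx":0,"ry":0,"rz":0,"jaw":-1},{"x":0,"y":0,"z":0,"rx":0,"ry":0,"rz":0,"jaw":-1},{"x":0,"y":0,"z":0,"rx":0,"ry":0,"rz":0,"jaw":-1},{"x":0,"y":0,"z":0,"rx":0,"ry":0,"rz":0,"jaw":-1}]'

```text
clock: 18.8
ee_pos: [614.0, -161.2, 60.9]
eef_rot: [[-0.956, 0.292, -0.003], [0.292, 0.956, -0.001], [0.002, -0.002, -1.0]]
ft_force: [1.1, -1.5, -0.6]
gripper_width: 0.317
finger_force: 70.0
```

Run:
```python
from ins import *
edge()
a,W,T=cloud("top");Z=W[...,2];X=(W-np.array([*C,0]))@H
for nm,lo,hi in(("near",-95,-40),("far",40,95)):
    m=(Z>65)&(Z<72)&(abs(X[...,1])<26)&(X[...,0]>lo)&(X[...,0]<hi);print(nm,m.sum(),np.percentile(X[m][:,0],[2,50,98]).round(1) if m.any() else 0)
```

```text
low edge [-56.8   0.2  52.2] high edge [53.2  0.2 52. ] tilt -0.14 roll -0.09 yaw -17.0 F_holder [ 1.5 -1.1 -0.6] t 18.8
near 0 0
far 20 [47.  59.9 65.9]
```

>>> send_rows --plan '[{"x":-0.003,"y":0,"z":0,"rx":0,"ry":0,"rz":0,"jaw":-1},{"x":0,"y":0,"z":0,"rx":0,"ry":0,"rz":0,"jaw":-1},{"x":0,"y":0,"z":0,"rx":0,"ry":0,"rz":0,"jaw":-1},{"x":0,"y":0,"z":0,"rx":0,"ry":0,"rz":0,"jaw":-0.3},{"x":0,"y":0,"z":0,"rx":0,"ry":0,"rz":0,"jaw":0},{"x":0,"y":0,"z":0,"rx":0,"ry":0,"rz":0,"jaw":0.3},{"x":0,"y":0,"z":0,"rx":0,"ry":0,"rz":0,"jaw":0.3},{"x":0,"y":0,"z":0,"rx":0,"ry":0,"rz":0,"jaw":0.3},{"x":0,"y":0,"z":0,"rx":0,"ry":0,"rz":0,"jaw":0.3}]'

```text
clock: 19.6
ee_pos: [616.1, -161.7, 61.1]
eef_rot: [[-0.956, 0.292, -0.002], [0.292, 0.956, -0.001], [0.002, -0.001, -1.0]]
ft_force: [-0.1, 0.1, -0.1]
gripper_width: 0.651
finger_force: 0.0
```

>>> send_rows --plan '[{"x":0,"y":0,"z":-0.02,"rx":0,"ry":0,"rz":0,"jaw":0.3},{"x":0,"y":0,"z":-0.04,"rx":0,"ry":0,"rz":0,"jaw":0.3},{"x":0,"y":0,"z":-0.05,"rx":0,"ry":0,"rz":0,"jaw":0.3},{"x":0,"y":0,"z":-0.05,"rx":0,"ry":0,"rz":0,"jaw":0.3},{"x":0.03,"y":0,"z":-0.04,"rx":0,"ry":0,"rz":0,"jaw":0.3},{"x":0.05,"y":0,"z":0,"rx":0,"ry":0,"rz":0,"jaw":0.3},{"x":0.05,"y":0,"z":0,"rx":0,"ry":0,"rz":0,"jaw":0.3},{"x":0.03,"y":0,"z":0,"rx":0,"ry":0,"rz":0,"jaw":0.3},{"x":0,"y":0,"z":0,"rx":0,"ry":0,"rz":0,"jaw":0.3},{"x":0,"y":0,"z":0,"rx":0,"ry":0,"rz":0,"jaw":0.3}]'

```text
clock: 20.43
ee_pos: [524.2, -133.5, 181.9]
eef_rot: [[-0.956, 0.292, -0.001], [0.292, 0.956, -0.001], [0.001, -0.002, -1.0]]
ft_force: [-0.1, -0.1, 0.4]
gripper_width: 0.654
finger_force: 0.0
```

Run:
```python
from ins import *
for nm in("top","wrist"):
    a,W,T=cloud(nm);Z=W[...,2];X=(W-np.array([*C,0]))@H;hsv=cv2.cvtColor(a,cv2.COLOR_BGR2HSV)
    for k,lo,hi in(("near",-95,-44),("far",44,95)):
        m=(Z>65)&(Z<72)&(abs(X[...,1])<26)&(X[...,0]>lo)&(X[...,0]<hi);print(nm,k,m.sum(),np.percentile(X[m][:,0],[2,98]).round(1) if m.sum()>20 else 0)
    g=(hsv[...,0]>60)&(hsv[...,0]<95)&(hsv[...,1]>60)&(abs(X[...,0])<60)&(abs(X[...,1])<50)&(Z>45)&(Z<66)
    P=X[g];P=P[abs(P[:,2]-np.median(P[:,2]))<4];c=np.linalg.lstsq(np.c_[P[:,:2],np.ones(len(P))],P[:,2],rcond=None)[0]
    r=cv2.minAreaRect(P[:,:2].astype(np.float32));print("green",len(P),"plane",c.round(4),r)
    s=(Z>80)&(Z<95)&(abs(X[...,0])<40)&(abs(X[...,1])<40)
    if s.sum()>20:print("sink",cv2.minAreaRect(X[s][:,:2].astype(np.float32)),np.median(Z[s]))
    if nm=="top":cv2.imwrite("pics/fin.png",cv2.resize(a[130:260,250:400],None,fx=4,fy=4))
print(robot.sense()["ee_pos"])
```

```text
top near 18 0
top far 176 [47.  68.1]
green 347 plane [-4.40000e-03  2.60000e-03  5.62028e+01] ((-1.3896675109863281, 21.721302032470703), (41.46144485473633, 105.63084411621094), 78.73816680908203)
sink ((-0.03371238708496094, 2.802907943725586), (45.80620574951172, 23.12584114074707), 0.14543750882148743) 87.67915063166208
wrist near 1321 [-68.8 -47.6]
wrist far 953 [46.9 68.7]
green 2779 plane [-4.10000e-03  0.00000e+00  5.63154e+01] ((0.17768096923828125, 0.9095497131347656), (110.56555938720703, 69.6604232788086), 0.13083000481128693)
sink ((-0.08500480651855469, 0.9330415725708008), (47.4263801574707, 27.934377670288086), 0.44581642746925354) 88.15364402380874
[ 525.26784835 -133.91429508  181.36781452]
```

View pics/fin.png

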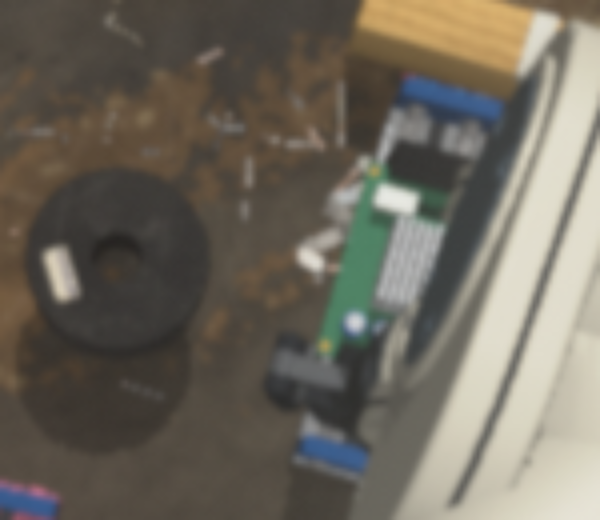

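The board is level: its top plane is at 56.3 mm, it is centred within 0.2 mm, it is square, and both jaws are out about 4 mm. The picture shows it seated between the black jaws, with the arm clear above and the spool in place. Handing in.

```bash
python3 -c "
from workcell import robot
print(robot.sign_off())"
```

```text
the job is handed in; nothing more can be done
None
```

The job is handed in: the steel bar lies flat on the worktop, and the board sits heat sink up in both jaws, measured level, square and within about 1 mm of central. The hand-in call returned no verdict.

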